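# Turn the rectangular crispbread on its cooling rack

## Task

Take the spatula by its handle, slide its blade under the rectangular crispbread and flip it over the step, so that it lies flat on the raised part of its rack, dimpled face down. Use only the spatula on the bread and leave the round crispbread alone. Finally lay the spatula flat on the bench and let go.

Things in the scene. Friction and masses are not known exactly. Their poses are not given: they have to be found in the camera images.
- spatula: Turner flat on the bench, 140 g. Wooden handle 130 long, 20 wide, 30 mm tall, flat sides; steel blade 80 x 50 x 3 mm level with its underside. Origin: underside of the handle, a good place to grip. x runs to the blade: handle x = -60 to 70, blade 70 to 150 mm (front edge); y across, z up.
- rack: Fixed steel rack under the rectangular bread (its twin has the round one). Origin: bench, middle of near end; x to the far end, z up. Two rails along x, 8 mm wide, at y = +-42 mm; between them free for the blade up to x = 115 mm (5 mm foot bar at x = 6). Rail tops: lower part x 0-87 at z 45, step, raised part x 87-197 at z 53 mm. Fence at x 200, top 78 mm.
- slab: Rectangular rigid crispbread 70 (x) x 100 (y) x 10 mm, 60 g, across the lower rails, 3 to 14 mm short of the step. Origin: centre of its plain face (underside at first); z out of the dimpled face (dark dots), up at first. Lifted by the blade's front edge near its middle, its far edge bears on the step; it stands up and, pushed past upright, falls on the raised part.
- round: Bystander: round crispbread, 90 mm across, 10 mm thick, on the lower part of the second rack. Origin: centre of its underside, z up. Leave it.
Not all that is in view belongs to the job. Several things have the shape of the spatula; the one meant has the colours described above. What is shaped like the slab but red is not meant.

How it is judged:
By the outcome, as a careful person would: the job done as asked, in the order asked, and still so for the second after the job is handed in, with the robot touching nothing.
It also fails if it takes over 48 s, if anything falls off the work surface, if the arm or the gripper's body presses on something with over 40 N, if the wrist force passes 120 N, or if a joint passes its speed limit or range.

## Robot

A 7-joint arm with a two-finger parallel gripper is mounted at the origin on the work surface. World frame = base frame: x ahead of the robot, y to its left, z up, the work surface at z = 0. Lengths are in m, angles in rad, forces in N, time in s.
With the tool pointing down it reaches from about 0.425 to 0.925 m from the base axis. Payload 6.8 kg.
Tool frame: the origin (TCP) lies on the centre line of the jaws, within the pads' length; the fingertips stand 19 mm ahead of it and the grasp point (between the pads) is the TCP (tcp_to_tips is the distance from the TCP to the fingertips, in m); x points along the fingers, y is the direction in which the jaws open and shut, and the axes are right-handed (so a half turn about x gives the same grasp; the last joint's range is limited). The gripper opens to 85 mm and grips with 20 to 120 N. Pads are 22 mm wide; open, the fingers measure 114 mm over their backs; the gripper's body (76 mm by 85 mm) begins 54 mm behind the grasp point. The pads swing forward as they close: fully open they stand 13 mm farther back than shut.
Start: joints at [-1.399, 0.477, 0.022, 1.555, -0.011, 1.109, -0.083], TCP at [0.186, 0.649, 0.25] pointing down, gripper open.
Joint ranges: [-2.96, 2.96], [-0.34, 2.1], [-1.41, 1.46], [0.24, 2.44], [-1.37, 4.51], [0.17, 1.92], [-2.96, 2.96]. Speed limits (rad/s): [2.39, 2.39, 3.14, 3.14, 3.14, 3.14, 3.14].

## Interface

Orientations are given as a unit quaternion [w, x, y, z].
In Python, from station import get_obs, read_camera, hand_in, spot_in, cut_out, tcp_to_tips gives the robot as it stands.
- The arm moves only by the shell command python3 -m jog 'ROWS' [FORCE]. ROWS is JSON, a list of rows, each an object of numbers: "gripper": the closure, from 0 (fully open) to 1 (shut); "dx", "dy", "dz": the shift along the world's x, y, z in m; "rx", "ry", "rz": the turn, a rotation vector about the world's x, y, z in degrees. In form: [{"gripper": .., "dx": .., "dy": .., "dz": .., "rx": .., "ry": .., "rz": ..}, ...]. A call has 1 to 10 rows; each row is the pose to reach, as a shift and turn from the pose commanded when the call began; what a row does not reach only later rows make up. A row lasts 1/10 s, in which the tool goes at most 50 mm and 8.59 degrees, less where a joint would pass 70% of its speed; a pose out of reach is approached as far as the arm can. A call with a gripper value outside its range is refused whole. The fingers move at their own pace and stop on an object; FORCE is the grip in N (left out, the last holds). Time passes only in rows, so rows that repeat a pose let the fingers close. It gives the time, the measured TCP pose, the force and the opening at its end, in the units of the state.
- get_obs(): the state, without advancing time (a new reading comes with each control period).
- read_camera(name): name is "scene" or "top"; returns a dict with "pixels" (400x640x3 uint8, blue, green, red), "range_z" (400x640 float32, m along the optical axis (not along the pixel's ray), 0 where there is no reading), "camera_matrix" (3x3 intrinsics, pixels), "D" ([k1, k2, p1, p2, k3] as OpenCV has them; the pictures are not rectified), "cam_to_world" (4x4, takes a point from camera to world coordinates). Camera axes: x right, y down, z forward; pixel columns grow to the right and rows downward; lengths in m; the calibration is good to about 2 mm. A picture is of the moment at which its call begins.
- hand_in(): hands the job in, once; it reports no verdict.
Trained networks look in the newest picture that a camera, given by its name, has taken for a name from the list of things; names that differ only in an ending like _2 or _b are one class to them, and where a whole thing is asked for, a point or a joint stands for the part that bears it (a point fixed in the world has none). Each returns a list of dicts, best first, with "conf" (0 to 1); they miss things now and then, are a little off and sometimes report something else, mostly with a low value. They report only what shows in the picture. A call takes as long as a camera call. They do not tell look-alikes from the thing itself.
- spot_in(camera, label): "box" ([centre column, centre row, width, height] in pixels, round what is visible of it).
- cut_out(camera, label): "mask" (400x640 bool, what is visible of it) and "box" ([centre column, centre row, width, height] in pixels, round what is visible of it).
The state is a dict: "t": time; "q": joint angles; "joint_vel": joint speeds; "joint_torque": joint torques, N m; "eef_pos": TCP position; "tool_rot": TCP orientation; "contact_force": force on the tool from outside, world axes, zero at the start; "torque": the same for the moment, N m; "gripper_width": opening from 0.0 (shut) to 1.0 (fully open).
Only numpy, scipy, OpenCV 4.12 (cv2) and the standard library are available. Lean on these libraries where they do the work, as an engineer would, in place of code of your own. Each camera call takes 0.05 s, during which the arm holds its last target. There are 200 camera calls.

## Working session

There is one attempt and no reset: what is moved stays moved. The work goes in short steps, Python scripts to look and compute and a shell command to move; the robot and the scene stay as the last step left them, time stands still between calls to the robot, and variables do not carry over. Pictures are saved under pics/ and viewed, about 8 in all and at most 12, crops included, and the job is handed in when it is done.

```bash
mkdir -p pics; ls; python3 - <<'E'
from station import *
import cv2,numpy as np
o=get_obs();print(o)
for c in("scene","top"):
    d=read_camera(c);np.savez(f"{c}.npz",**d);cv2.imwrite(f"pics/{c}0.png",d["pixels"]);print(c,d["camera_matrix"],d["D"],d["cam_to_world"])
    for l in("spatula","rack","slab","round"):
        print(c,l,[(np.round(r["box"]).tolist(),round(r["conf"],2)) for r in spot_in(c,l)])
E
```

```text
pics
{'t': 0.0, 'q': array([-1.39911071,  0.4778466 ,  0.02232717,  1.55643319, -0.01150944,
        1.10927294, -0.083117  ]), 'joint_vel': array([-1.49533761e-03, -6.75002429e-04,  2.00612503e-04, -1.48577371e-03,
        1.43432417e-05, -5.43145395e-04, -8.60842848e-04]), 'joint_torque': array([-1.58510793e-04, -5.96447110e+01,  1.60810445e+00, -2.81196070e+01,
        1.24439568e-02,  9.25263186e-03, -3.09473978e-05]), 'eef_pos': array([0.18625176, 0.64823047, 0.24930195]), 'tool_rot': array([ 0.70015234,  0.0979466 ,  0.70024627, -0.09923875]), 'contact_force': array([-0.6910616, -0.2226092, -0.8010504]), 'torque': array([-0.02350453, -0.0069031 , -0.00782859]), 'gripper_width': 0.9991356996739682}
scene [[486.24177132   0.         317.1611198 ]
 [  0.         486.24177132 199.90803996]
 [  0.           0.           1.        ]] [-0.15152869  0.          0.          0.          0.        ] [[-0.19912776  0.67715806 -0.70838203  1.4619082 ]
 [ 0.97995803  0.13352758 -0.14782641  0.24721323]
 [-0.00551331 -0.723621   -0.69017552  0.90263381]
 [ 0.          0.          0.          
[... 272 characters left out ...]
 round [([288.0, 217.0, 40.0, 26.0], 0.59)]
top [[406.84439954   0.         315.03342679]
 [  0.         406.84439954 194.19723277]
 [  0.           0.           1.        ]] [-0.10319621  0.          0.          0.          0.        ] [[-0.02044339 -0.99717536  0.07227282  0.54920536]
 [-0.99962018  0.01905016 -0.0199144   0.06865856]
 [ 0.01848134 -0.07265249 -0.99718607  0.96878592]
 [ 0.          0.          0.          1.        ]]
top spatula [([430.0, 170.0, 32.0, 88.0], 0.88), ([391.0, 261.0, 86.0, 37.0], 0.84)]
top rack [([250.0, 138.0, 53.0, 93.0], 0.87)]
top slab [([187.0, 138.0, 50.0, 41.0], 0.67), ([248.0, 162.0, 46.0, 34.0], 0.63)]
top round [([338.0, 176.0, 34.0, 39.0], 0.9)]
```

View pics/top0.png

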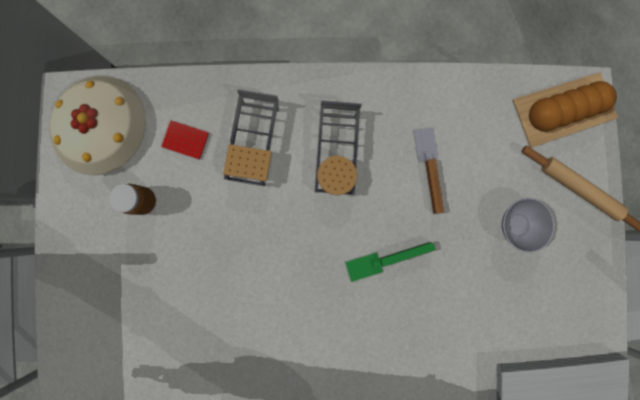

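View pics/scene0.png

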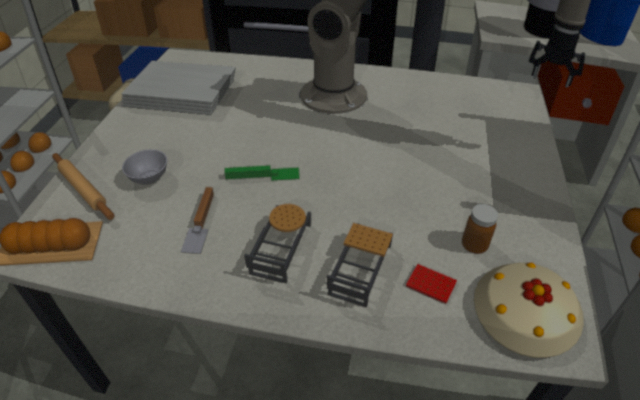

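The picture shows two spatula shapes: a wooden handle with a steel blade at top (430,170), and a green one at (391,261). The wood and steel one fits the description. Two slab shapes show as well: a dotted tan one on a rack at (248,162), and a red one on the bench at (187,138). The tan one is meant, and its rack is the left one at (250,138).

```bash
cat > h.py <<'E'
import numpy as np,cv2
def cloud(d):
    h,w=d["range_z"].shape
    u,v=np.meshgrid(np.arange(w),np.arange(h))
    n=cv2.undistortPoints(np.stack([u,v],-1).reshape(-1,1,2).astype(float),d["camera_matrix"],d["D"]).reshape(h,w,2)
    z=d["range_z"].astype(float)
    p=np.dstack([n*z[...,None],z])
    T=d["cam_to_world"]; return p@T[:3,:3].T+T[:3,3]
def pick(rs,u,v): # mask whose box centre is nearest
    return min(rs,key=lambda r:np.hypot(r["box"][0]-u,r["box"][1]-v))
def rect(xy):
    c,s,a=cv2.minAreaRect((xy*1000).astype(np.float32)); return np.round(c,1),np.round(s,1),round(a,2)
E
python3 - <<'E'
from station import *
from h import *
for c,sp,sl,rk in(("top",(430,170),(248,162),(250,138)),("scene",(197,220),(370,240),(359,275))):
    d=read_camera(c);P=cloud(d)
    for l,uv in(("spatula",sp),("slab",sl),("rack",rk)):
        rs=cut_out(c,l)
        if not rs: print(c,l,"none");continue
        m=pick(rs,*uv)["mask"]&(d["range_z"]>0);Q=P[m]
        print(c,l,pick(rs,*uv)["box"],len(Q),"z pct",np.round(np.percentile(Q[:,2],[2,10,25,50,75,90,98])*1e3,1))
        if l=="spatula":
            for nm,s in(("handle",(Q[:,2]>.02)),("blade",(Q[:,2]<.012)),("all",Q[:,2]>-1)):
                if s.sum()>9: print(nm,s.sum(),rect(Q[s,:2]),Q[s].mean(0).round(4),"dir",np.degrees(np.arctan2(*np.linalg.svd(Q[s,:2]-Q[s,:2].mean(0),full_matrices=False)[2][0][::-1])).round(2))
        if l=="slab": s=Q[:,2]>.045;print(rect(Q[s,:2]),Q[s].mean(0).round(4))
        if l=="rack":
            s=Q[:,2]>.035;print(rect(Q[s,:2])); s=Q[:,2]>.065;print("fence",s.sum(),rect(Q[s,:2]))
            np.save(f"rk_{c}.npy",Q)
    if c=="top":
        cv2.imwrite("pics/crop.png",np.hstack([cv2.resize(d["pixels"][80:230,205:305],None,fx=4,fy=4,interpolation=2),cv2.resize(d["pixels"][80:230,370:470],None,fx=4,fy=4,interpolation=2)]))
E
```

```text
top spatula [429.5, 169.6, 32.6, 89.3] 1296 z pct [-0.1  1.7  3.3  6.7 29.4 31.2 32.7]
handle 493 (array([ 631.2, -233.1]), array([130.4,  21.9]), 6.49) [ 0.6302 -0.2328  0.0296] dir -173.82
blade 722 (array([ 671.9, -228.9]), array([214.3,  49.9]), 6.03) [ 0.7218 -0.2226  0.0037] dir -176.22
all 1296 (array([ 671.9, -228.9]), array([214.3,  49.9]), 6.03) [ 0.6833 -0.2266  0.0143] dir -174.66
top slab [247.9, 161.1, 43.1, 31.0] 1341 z pct [51.6 53.2 54.3 55.3 56.3 57.4 58.8]
(array([691. , 204.3]), array([101.2,  71.8]), 78.02) [0.6906 0.2038 0.0553]
top rack [251.4, 137.6, 56.7, 97.1] 1242 z pct [ 0.4  4.3 34.  46.8 54.  72.9 79.4]
(array([748. , 195.6]), array([ 94.1, 205.6]), 79.33)
fence 146 (array([843.5, 177.8]), array([93.2,  8.1]), 81.77)
scene spatula [196.7, 221.7, 30.0, 66.0] 890 z pct [-0.3  1.4  3.1  6.1 28.2 31.5 33.5]
handle 291 (array([ 637.7, -227.8]), array([131.3,  21. ]), 6.79) [ 0.6459 -0.2259  0.0296] dir 7.26
blade 523 (array([ 681.1, -226.5]), array([202.9,  55.3]), 7.1) [ 0.7344 -0.2166  0.0038] dir 4.42
all 890 (array([ 677.3, -227. ]), array([210.6,  55.3]), 7.1) [ 0.7    -0.22    0.0132] dir 5.58
scene slab [368.1, 238.1, 48.1, 36.5] 1055 z pct [ 2.1 52.7 54.4 55.8 57.1 58.  59.3]
(array([695.1, 208. ]), array([98.5, 75.6]), 79.05) [0.6983 0.2081 0.0557]
scene rack [358.5, 274.6, 65.7, 63.4] 1351 z pct [-0.8  3.2 37.3 46.6 54.4 75.4 79.6]
(array([790.2, 192.8]), array([ 91.1, 128.9]), 79.36)
fence 211 (array([847.6, 182.2]), array([89.9,  9.9]), 77.41)
```

View pics/crop.png

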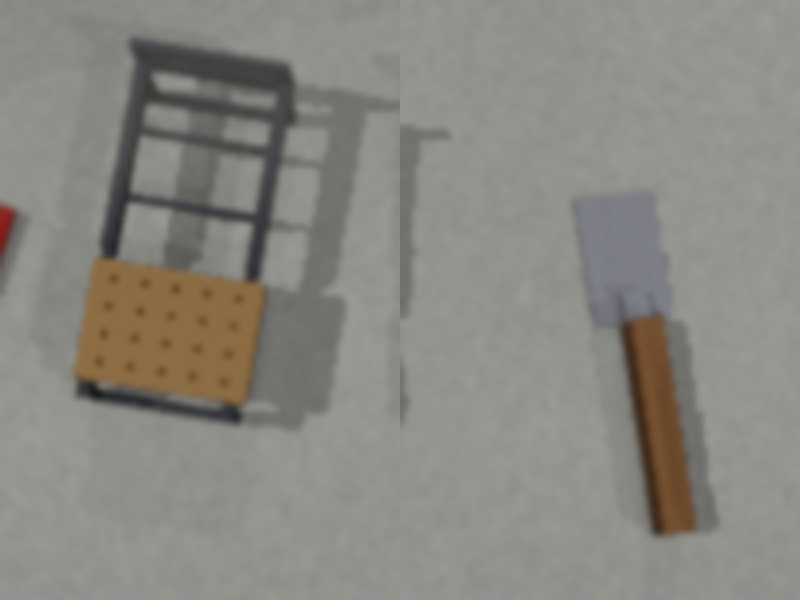

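The left crop shows the dotted tan slab on its rack, resting on the near (lower) end, and the right crop the steel blade with the wooden handle. Both are the right things. Next I move over the handle, whose origin is about (0.6295, -0.231) with a yaw of 6.3°.

```bash
python3 -m jog '[{"gripper":0,"dx":0.4435,"dy":-0.879,"dz":-0.05,"rz":22.3},{"gripper":0,"dx":0.4435,"dy":-0.879,"dz":-0.05,"rz":22.3},{"gripper":0,"dx":0.4435,"dy":-0.879,"dz":-0.05,"rz":22.3},{"gripper":0,"dx":0.4435,"dy":-0.879,"dz":-0.05,"rz":22.3},{"gripper":0,"dx":0.4435,"dy":-0.879,"dz":-0.05,"rz":22.3},{"gripper":0,"dx":0.4435,"dy":-0.879,"dz":-0.05,"rz":22.3},{"gripper":0,"dx":0.4435,"dy":-0.879,"dz":-0.05,"rz":22.3},{"gripper":0,"dx":0.4435,"dy":-0.879,"dz":-0.05,"rz":22.3},{"gripper":0,"dx":0.4435,"dy":-0.879,"dz":-0.05,"rz":22.3},{"gripper":0,"dx":0.4435,"dy":-0.879,"dz":-0.05,"rz":22.3}]' 60
```

```text
$[0]: bad value
```

```bash
python3 -m jog --help; python3 -m jog '[{"gripper":0.0,"dx":0.0,"dy":0.0,"dz":-0.05,"rx":0.0,"ry":0.0,"rz":8.0}]' 60
```

```text
t: 1.0
eef_pos: [0.1876, 0.6538, 0.2072]
tool_rot: [0.706, 0.054, 0.705, -0.044]
contact_force: [1.0, 0.9, 1.0]
gripper_width: 1.0invalid input: not JSON, or not a number
```

```bash
python3 -m jog '[{"gripper":0.0,"dx":0.4435,"dy":-0.88,"dz":0.0,"rx":0.0,"ry":0.0,"rz":14.3},{"gripper":0.0,"dx":0.4435,"dy":-0.88,"dz":0.0,"rx":0.0,"ry":0.0,"rz":14.3},{"gripper":0.0,"dx":0.4435,"dy":-0.88,"dz":0.0,"rx":0.0,"ry":0.0,"rz":14.3},{"gripper":0.0,"dx":0.4435,"dy":-0.88,"dz":0.0,"rx":0.0,"ry":0.0,"rz":14.3},{"gripper":0.0,"dx":0.4435,"dy":-0.88,"dz":0.0,"rx":0.0,"ry":0.0,"rz":14.3},{"gripper":0.0,"dx":0.4435,"dy":-0.88,"dz":0.0,"rx":0.0,"ry":0.0,"rz":14.3},{"gripper":0.0,"dx":0.4435,"dy":-0.88,"dz":0.0,"rx":0.0,"ry":0.0,"rz":14.3},{"gripper":0.0,"dx":0.4435,"dy":-0.88,"dz":0.0,"rx":0.0,"ry":0.0,"rz":14.3},{"gripper":0.0,"dx":0.4435,"dy":-0.88,"dz":0.0,"rx":0.0,"ry":0.0,"rz":14.3},{"gripper":0.0,"dx":0.4435,"dy":-0.88,"dz":0.0,"rx":0.0,"ry":0.0,"rz":14.3}]' 60
```

```text
t: 2.0
eef_pos: [0.4122, 0.2005, 0.2008]
tool_rot: [0.706, -0.038, 0.706, 0.039]
contact_force: [0.6, 1.1, 0.2]
gripper_width: 1.002
```

```bash
python3 -m jog '[{"gripper":0.0,"dx":0.2185,"dy":-0.4335,"dz":0.0,"rx":0.0,"ry":0.0,"rz":0.0},{"gripper":0.0,"dx":0.2185,"dy":-0.4335,"dz":0.0,"rx":0.0,"ry":0.0,"rz":0.0},{"gripper":0.0,"dx":0.2185,"dy":-0.4335,"dz":0.0,"rx":0.0,"ry":0.0,"rz":0.0},{"gripper":0.0,"dx":0.2185,"dy":-0.4335,"dz":0.0,"rx":0.0,"ry":0.0,"rz":0.0},{"gripper":0.0,"dx":0.2185,"dy":-0.4335,"dz":0.0,"rx":0.0,"ry":0.0,"rz":0.0},{"gripper":0.0,"dx":0.2185,"dy":-0.4335,"dz":0.0,"rx":0.0,"ry":0.0,"rz":0.0},{"gripper":0.0,"dx":0.2185,"dy":-0.4335,"dz":0.0,"rx":0.0,"ry":0.0,"rz":0.0},{"gripper":0.0,"dx":0.2185,"dy":-0.4335,"dz":0.0,"rx":0.0,"ry":0.0,"rz":0.0},{"gripper":0.0,"dx":0.2185,"dy":-0.4335,"dz":0.0,"rx":0.0,"ry":0.0,"rz":0.0},{"gripper":0.0,"dx":0.2185,"dy":-0.4335,"dz":0.0,"rx":0.0,"ry":0.0,"rz":0.0}]' 60; python3 - <<'E'
from station import *
from scipy.spatial.transform import Rotation as R
import cv2
d=read_camera("scene");o=get_obs();q=o["tool_rot"];M=R.from_quat([q[1],q[2],q[3],q[0]]).as_matrix()
print(o["t"],o["eef_pos"],M.round(4).tolist())
cv2.imwrite("pics/s1.png",cv2.resize(d["pixels"][100:300,100:420],None,fx=2,fy=2))
E
```

```text
t: 3.0
eef_pos: [0.6307, -0.2351, 0.2005]
tool_rot: [0.706, -0.038, 0.706, 0.037]
contact_force: [-0.9, 0.9, -0.0]
gripper_width: 1.0
3.05 [ 0.63154194 -0.24078175  0.20063827] [[0.0023, -0.1025, 0.9947], [-0.006, 0.9947, 0.1025], [-1.0, -0.0062, 0.0017]]
```

View pics/s1.png

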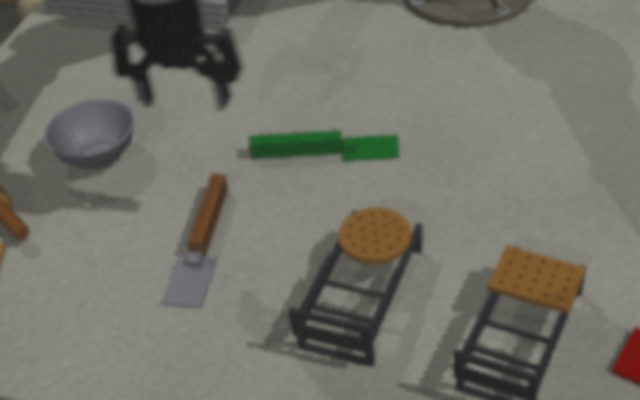

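The gripper hangs open above the handle at about (205,215) in this crop, and nothing is in its way down. I'll go down in stages.

```bash
python3 -m jog '[{"gripper":0.0,"dx":0.0,"dy":0.0,"dz":-0.05,"rx":0.0,"ry":0.0,"rz":0.0},{"gripper":0.0,"dx":0.0,"dy":0.0,"dz":-0.1,"rx":0.0,"ry":0.0,"rz":0.0},{"gripper":0.0,"dx":0.0,"dy":0.0,"dz":-0.12,"rx":0.0,"ry":0.0,"rz":0.0},{"gripper":0.0,"dx":0.0,"dy":0.0,"dz":-0.12,"rx":0.0,"ry":0.0,"rz":0.0},{"gripper":0.0,"dx":0.0,"dy":0.0,"dz":-0.12,"rx":0.0,"ry":0.0,"rz":0.0}]'
```

```text
t: 3.55
eef_pos: [0.6304, -0.2313, 0.081]
tool_rot: [0.706, -0.039, 0.706, 0.039]
contact_force: [0.6, 0.1, 0.8]
gripper_width: 0.996
```

```bash
python3 -m jog '[{"gripper":0.0,"dx":0.0,"dy":0.0,"dz":-0.03,"rx":0.0,"ry":0.0,"rz":0.0},{"gripper":0.0,"dx":0.0,"dy":0.0,"dz":-0.057,"rx":0.0,"ry":0.0,"rz":0.0},{"gripper":0.0,"dx":0.0,"dy":0.0,"dz":-0.057,"rx":0.0,"ry":0.0,"rz":0.0},{"gripper":0.0,"dx":0.0,"dy":0.0,"dz":-0.057,"rx":0.0,"ry":0.0,"rz":0.0},{"gripper":1.0,"dx":0.0,"dy":0.0,"dz":-0.057,"rx":0.0,"ry":0.0,"rz":0.0},{"gripper":1.0,"dx":0.0,"dy":0.0,"dz":-0.057,"rx":0.0,"ry":0.0,"rz":0.0},{"gripper":1.0,"dx":0.0,"dy":0.0,"dz":-0.057,"rx":0.0,"ry":0.0,"rz":0.0},{"gripper":1.0,"dx":0.0,"dy":0.0,"dz":-0.057,"rx":0.0,"ry":0.0,"rz":0.0},{"gripper":1.0,"dx":0.0,"dy":0.0,"dz":-0.057,"rx":0.0,"ry":0.0,"rz":0.0},{"gripper":1.0,"dx":0.0,"dy":0.0,"dz":-0.057,"rx":0.0,"ry":0.0,"rz":0.0}]' 80
```

```text
t: 4.55
eef_pos: [0.6304, -0.2315, 0.0241]
tool_rot: [0.706, -0.039, 0.706, 0.038]
contact_force: [-1.5, -0.2, 6.4]
gripper_width: 0.215
```

```bash
python3 -m jog '[{"gripper":1.0,"dx":0.0,"dy":0.0,"dz":0.0,"rx":0.0,"ry":0.0,"rz":0.0},{"gripper":1.0,"dx":0.0,"dy":0.0,"dz":0.0,"rx":0.0,"ry":0.0,"rz":0.0},{"gripper":1.0,"dx":0.0,"dy":0.0,"dz":0.0,"rx":0.0,"ry":0.0,"rz":0.0}]' 80
```

```text
t: 4.85
eef_pos: [0.6304, -0.2316, 0.0241]
tool_rot: [0.706, -0.039, 0.706, 0.038]
contact_force: [-0.8, 0.0, 5.7]
gripper_width: 0.214
```

```bash
python3 -m jog '[{"gripper":1.0,"dx":0.0,"dy":0.0,"dz":0.03,"rx":0.0,"ry":0.0,"rz":0.0},{"gripper":1.0,"dx":0.0,"dy":0.0,"dz":0.08,"rx":0.0,"ry":0.0,"rz":0.0},{"gripper":1.0,"dx":0.0,"dy":0.03,"dz":0.11,"rx":0.0,"ry":0.0,"rz":-2.0},{"gripper":1.0,"dx":-0.012,"dy":0.07,"dz":0.13,"rx":0.0,"ry":0.0,"rz":-4.0},{"gripper":1.0,"dx":-0.025,"dy":0.115,"dz":0.13,"rx":0.0,"ry":0.0,"rz":-6.0},{"gripper":1.0,"dx":-0.04,"dy":0.16,"dz":0.13,"rx":0.0,"ry":0.0,"rz":-8.0},{"gripper":1.0,"dx":-0.055,"dy":0.205,"dz":0.13,"rx":0.0,"ry":0.0,"rz":-10.0},{"gripper":1.0,"dx":-0.07,"dy":0.25,"dz":0.13,"rx":0.0,"ry":0.0,"rz":-12.0},{"gripper":1.0,"dx":-0.085,"dy":0.295,"dz":0.13,"rx":0.0,"ry":0.0,"rz":-14.0},{"gripper":1.0,"dx":-0.1,"dy":0.335,"dz":0.13,"rx":0.0,"ry":0.0,"rz":-16.5}]'
```

```text
t: 5.85
eef_pos: [0.5286, 0.1061, 0.153]
tool_rot: [0.704, 0.063, 0.705, -0.063]
contact_force: [0.7, 0.1, -1.4]
gripper_width: 0.218
```

```bash
python3 -m jog '[{"gripper":1.0,"dx":-0.015,"dy":0.038,"dz":0.0,"rx":0.0,"ry":0.0,"rz":0.0},{"gripper":1.0,"dx":-0.03,"dy":0.076,"dz":0.0,"rx":0.0,"ry":0.0,"rz":0.0},{"gripper":1.0,"dx":-0.045,"dy":0.114,"dz":0.0,"rx":0.0,"ry":0.0,"rz":0.0},{"gripper":1.0,"dx":-0.058,"dy":0.147,"dz":-0.02,"rx":0.0,"ry":0.0,"rz":0.0},{"gripper":1.0,"dx":-0.058,"dy":0.147,"dz":-0.04,"rx":0.0,"ry":0.0,"rz":0.0},{"gripper":1.0,"dx":-0.058,"dy":0.147,"dz":-0.04,"rx":0.0,"ry":0.0,"rz":0.0},{"gripper":1.0,"dx":-0.058,"dy":0.147,"dz":-0.04,"rx":0.0,"ry":0.0,"rz":0.0},{"gripper":1.0,"dx":-0.058,"dy":0.147,"dz":-0.04,"rx":0.0,"ry":0.0,"rz":0.0}]'; python3 - <<'E'
from station import *
from h import *
from scipy.spatial.transform import Rotation as R
d=read_camera("top");o=get_obs();q=o["tool_rot"];M=R.from_quat([q[1],q[2],q[3],q[0]]).as_matrix()
print(o["t"],o["eef_pos"],M.round(4).tolist(),o["gripper_width"],o["contact_force"])
t=np.radians(-10.65);X=np.array([np.cos(t),np.sin(t)]);Y=np.array([-X[1],X[0]])
for c,O in(("top",(.648,.2145)),("scene",(.651,.219))):
    d=read_camera(c);P=cloud(d);O=np.array(O)
    rs=cut_out(c,"spatula")
    for r in rs:
        Q=P[r["mask"]&(d["range_z"]>0)]
        a=np.c_[(Q[:,:2]-O)@X,(Q[:,:2]-O)@Y,Q[:,2]]*1e3
        b=a[(a[:,0]>-105)&(a[:,2]>60)&(a[:,0]<60)]
        if len(b)<30: continue
        print(c,r["box"],len(b),"x98",np.percentile(b[:,0],[98,100]),rect(b[:,:2]/1e3))
        A=np.c_[b[:,:2],np.ones(len(b))];f=b[(b[:,0]>-100)];print("z plane",np.linalg.lstsq(A,b[:,2],rcond=None)[0],"z med",np.median(b[:,2]))
    rs=cut_out(c,"slab")
    for r in rs:
        Q=P[r["mask"]&(d["range_z"]>0)];a=np.c_[(Q[:,:2]-O)@X,(Q[:,:2]-O)@Y,Q[:,2]]*1e3;a=a[a[:,2]>45]
        if len(a)>100: print(c,"slab",rect(a[:,:2]/1e3))
    cv2.imwrite(f"pics/{c}2.png",d["pixels"])
i=cv2.imread("pics/top2.png")[80:280,170:370];j=cv2.imread("pics/scene2.png")[140:340,270:470]
cv2.imwrite("pics/s2.png",np.hstack([cv2.resize(x,None,fx=2,fy=2) for x in(i,j)]))
E
```

```text
t: 6.65
eef_pos: [0.4729, 0.2497, 0.1141]
tool_rot: [0.705, 0.064, 0.704, -0.064]
contact_force: [0.0, 0.5, -1.9]
gripper_width: 0.219
6.7 [0.47299332 0.24988884 0.11425234] [[0.0014, 0.1798, 0.9837], [0.0005, 0.9837, -0.1798], [-1.0, 0.0008, 0.0013]] 0.21451713626920044 [ 0.31260555  0.33175256 -2.28129445]
top [234.2, 241.2, 25.4, 102.0] 800 x98 [-33.14037846 -31.71756331] (array([-68.3,   0.3]), array([73.2, 51.4]), 0.01)
z plane [-3.77423105e-02  5.07257990e-03  9.14804912e+01] z med 93.6368831970697
top slab (array([44.8, -3.2]), array([ 71.7, 101.5]), 0.35)
scene [388.5, 179.4, 31.2, 58.8] 442 x98 [-31.42811076 -28.72775015] (array([-66.9,   0.7]), array([76.4, 48.6]), 0.51)
z plane [-4.02040880e-02  9.47479011e-03  9.21379523e+01] z med 94.42843089605213
scene slab (array([44.9, -2.5]), array([98.3, 73.9]), 89.7)
scene slab (array([  49.7, -207.3]), array([91.4, 91.1]), 19.06)
```

View pics/s2.png

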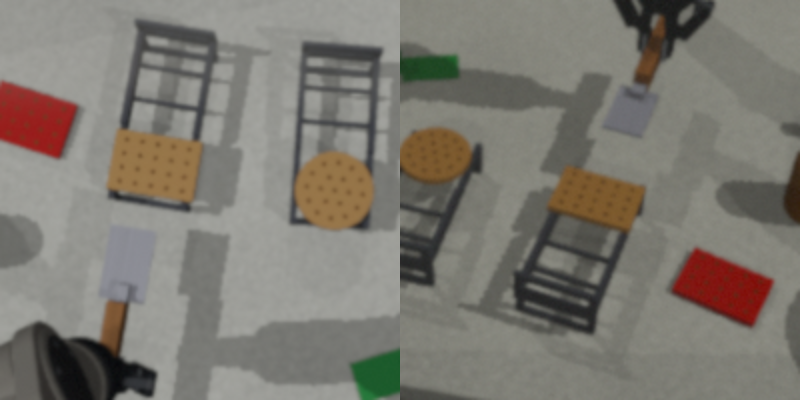

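The view shows the blade level and in line with the rack, at about (125,262) in the left half, just ahead of the slab at (155,165). Measured in the rack frame, the front edge is at x≈-32, y≈0.5 mm, with the blade top at z≈92.5. I'll go down so the blade top is at 39, then slide under the slab to x≈33.

```bash
python3 -m jog '[{"gripper":1.0,"dx":0.0,"dy":0.0,"dz":-0.03,"rx":0.0,"ry":0.0,"rz":0.0},{"gripper":1.0,"dx":0.0,"dy":0.0,"dz":-0.0535,"rx":0.0,"ry":0.0,"rz":0.0},{"gripper":1.0,"dx":0.0,"dy":0.0,"dz":-0.0535,"rx":0.0,"ry":0.0,"rz":0.0},{"gripper":1.0,"dx":0.0,"dy":0.0,"dz":-0.0535,"rx":0.0,"ry":0.0,"rz":0.0},{"gripper":1.0,"dx":0.016,"dy":-0.003,"dz":-0.0535,"rx":0.0,"ry":0.0,"rz":0.0},{"gripper":1.0,"dx":0.032,"dy":-0.006,"dz":-0.0535,"rx":0.0,"ry":0.0,"rz":0.0},{"gripper":1.0,"dx":0.048,"dy":-0.009,"dz":-0.0535,"rx":0.0,"ry":0.0,"rz":0.0},{"gripper":1.0,"dx":0.064,"dy":-0.012,"dz":-0.0535,"rx":0.0,"ry":0.0,"rz":0.0},{"gripper":1.0,"dx":0.064,"dy":-0.012,"dz":-0.0535,"rx":0.0,"ry":0.0,"rz":0.0},{"gripper":1.0,"dx":0.064,"dy":-0.012,"dz":-0.0535,"rx":0.0,"ry":0.0,"rz":0.0}]'; python3 - <<'E'
from station import *
from h import *
O=np.array((.648,.2145));t=np.radians(-10.65);X=np.array([np.cos(t),np.sin(t)]);Y=np.array([-X[1],X[0]])
d=read_camera("top");P=cloud(d)
for r in cut_out("top","slab"):
    Q=P[r["mask"]&(d["range_z"]>0)];a=np.c_[(Q[:,:2]-O)@X,(Q[:,:2]-O)@Y,Q[:,2]]*1e3;a=a[a[:,2]>45]
    if len(a)>100: print("slab",rect(a[:,:2]/1e3),np.median(a[:,2]))
E
```

```text
t: 8.0
eef_pos: [0.5362, 0.239, 0.0608]
tool_rot: [0.705, 0.064, 0.704, -0.063]
contact_force: [-0.1, -0.1, -0.9]
gripper_width: 0.217
```

```bash
python3 -m jog '[{"gripper":1.0,"dx":0.0,"dy":0.0,"dz":0.006,"rx":0.0,"ry":0.0,"rz":0.0},{"gripper":1.0,"dx":0.0005,"dy":0.0,"dz":0.012,"rx":0.0,"ry":0.0,"rz":0.0},{"gripper":1.0,"dx":0.0016,"dy":-0.0003,"dz":0.018,"rx":0.0,"ry":0.0,"rz":0.0},{"gripper":1.0,"dx":0.0035,"dy":-0.0006,"dz":0.0235,"rx":0.0,"ry":0.0,"rz":0.0},{"gripper":1.0,"dx":0.006,"dy":-0.001,"dz":0.029,"rx":0.0,"ry":0.0,"rz":0.0},{"gripper":1.0,"dx":0.0095,"dy":-0.0017,"dz":0.034,"rx":0.0,"ry":0.0,"rz":0.0},{"gripper":1.0,"dx":0.0133,"dy":-0.0025,"dz":0.0385,"rx":0.0,"ry":0.0,"rz":0.0},{"gripper":1.0,"dx":0.0133,"dy":-0.0025,"dz":0.0385,"rx":0.0,"ry":0.0,"rz":0.0},{"gripper":1.0,"dx":0.0133,"dy":-0.0025,"dz":0.0385,"rx":0.0,"ry":0.0,"rz":0.0}]'; python3 - <<'E'
from station import *
from h import *
for c,s in(("top",np.s_[80:280,170:370]),("scene",np.s_[140:340,270:470])):
    d=read_camera(c);cv2.imwrite(f"pics/{c}3.png",cv2.resize(d["pixels"][s],None,fx=2,fy=2))
cv2.imwrite("pics/s3.png",np.hstack([cv2.imread("pics/top3.png"),cv2.imread("pics/scene3.png")]))
E
```

```text
t: 9.0
eef_pos: [0.5494, 0.2362, 0.0982]
tool_rot: [0.704, 0.063, 0.704, -0.063]
contact_force: [-0.5, 1.2, -2.5]
gripper_width: 0.218
```

View pics/s3.png

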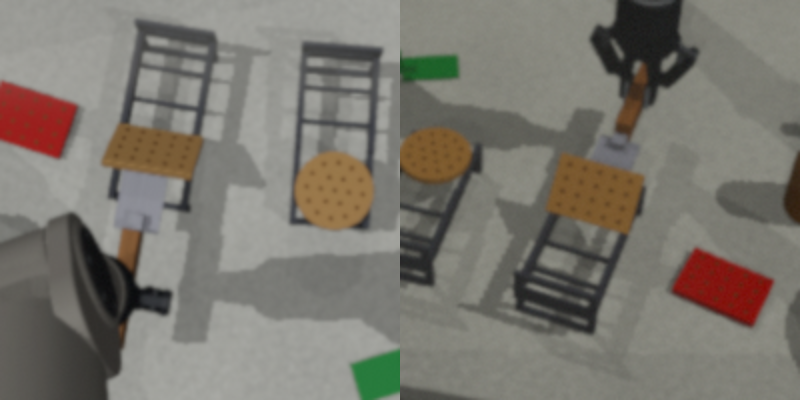

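The slab (left half, about (153,152)) is standing at about 45° on the blade's front edge, and its far edge is at the step. I'll carry on along the arc and push it past upright.

```bash
python3 -m jog '[{"gripper":1.0,"dx":0.0045,"dy":-0.0009,"dz":0.004,"rx":0.0,"ry":0.0,"rz":0.0},{"gripper":1.0,"dx":0.0093,"dy":-0.0018,"dz":0.0075,"rx":0.0,"ry":0.0,"rz":0.0},{"gripper":1.0,"dx":0.0145,"dy":-0.0027,"dz":0.01,"rx":0.0,"ry":0.0,"rz":0.0},{"gripper":1.0,"dx":0.02,"dy":-0.0038,"dz":0.012,"rx":0.0,"ry":0.0,"rz":0.0},{"gripper":1.0,"dx":0.026,"dy":-0.0049,"dz":0.0135,"rx":0.0,"ry":0.0,"rz":0.0},{"gripper":1.0,"dx":0.0315,"dy":-0.0059,"dz":0.0145,"rx":0.0,"ry":0.0,"rz":0.0},{"gripper":1.0,"dx":0.038,"dy":-0.0071,"dz":0.015,"rx":0.0,"ry":0.0,"rz":0.0},{"gripper":1.0,"dx":0.0445,"dy":-0.0084,"dz":0.015,"rx":0.0,"ry":0.0,"rz":0.0},{"gripper":1.0,"dx":0.051,"dy":-0.0096,"dz":0.015,"rx":0.0,"ry":0.0,"rz":0.0},{"gripper":1.0,"dx":0.058,"dy":-0.0109,"dz":0.015,"rx":0.0,"ry":0.0,"rz":0.0}]'
```

```text
t: 10.1
eef_pos: [0.6077, 0.2252, 0.1132]
tool_rot: [0.704, 0.063, 0.704, -0.063]
contact_force: [-0.3, 0.1, -1.2]
gripper_width: 0.214
```

```bash
python3 -m jog '[{"gripper":1.0,"dx":0.0,"dy":0.0,"dz":0.0,"rx":0.0,"ry":0.0,"rz":0.0},{"gripper":1.0,"dx":0.0,"dy":0.0,"dz":0.0,"rx":0.0,"ry":0.0,"rz":0.0},{"gripper":1.0,"dx":0.0,"dy":0.0,"dz":0.0,"rx":0.0,"ry":0.0,"rz":0.0}]'; python3 - <<'E'
from station import *
from h import *
O=np.array((.648,.2145));t=np.radians(-10.65);X=np.array([np.cos(t),np.sin(t)]);Y=np.array([-X[1],X[0]])
for c,s in(("top",np.s_[80:280,170:370]),("scene",np.s_[140:340,270:470])):
    d=read_camera(c);P=cloud(d);cv2.imwrite(f"pics/{c}4.png",cv2.resize(d["pixels"][s],None,fx=2,fy=2))
    for r in cut_out(c,"slab"):
        Q=P[r["mask"]&(d["range_z"]>0)];a=np.c_[(Q[:,:2]-O)@X,(Q[:,:2]-O)@Y,Q[:,2]]*1e3;a=a[a[:,2]>45]
        if len(a)>100: print(c,rect(a[:,:2]/1e3),np.percentile(a[:,2],[5,50,95]))
cv2.imwrite("pics/s4.png",np.hstack([cv2.imread("pics/top4.png"),cv2.imread("pics/scene4.png")]))
E
```

```text
t: 10.4
eef_pos: [0.6068, 0.2255, 0.1132]
tool_rot: [0.704, 0.063, 0.705, -0.063]
contact_force: [-0.3, -0.6, -1.7]
gripper_width: 0.225
top (array([123.8,  -2.4]), array([ 70.6, 101.4]), 0.08) [60.53584295 63.39599382 66.07284302]
scene (array([122.1,   2.7]), array([82.9, 99. ]), 1.02) [59.15729136 63.63130021 66.29266911]
```

View pics/s4.png

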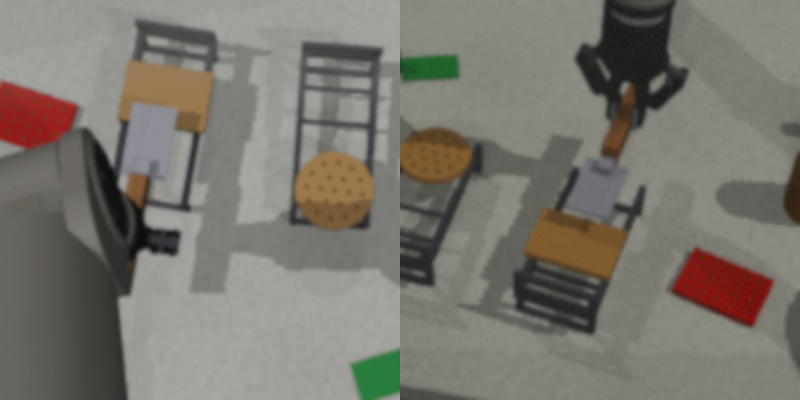

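The slab now lies flat with its plain face up, at about (168,95) in the left half. In the rack frame it spans x 88–159 mm with its top at z≈63, so it is fully on the raised part. I'll retract and lay the spatula back where it was, on free bench.

```bash
python3 -m jog '[{"gripper":1.0,"dx":-0.02,"dy":0.0037,"dz":0.003,"rx":0.0,"ry":0.0,"rz":0.0},{"gripper":1.0,"dx":-0.05,"dy":0.0093,"dz":0.01,"rx":0.0,"ry":0.0,"rz":0.0},{"gripper":1.0,"dx":-0.09,"dy":0.0167,"dz":0.025,"rx":0.0,"ry":0.0,"rz":0.0},{"gripper":1.0,"dx":-0.12,"dy":0.0223,"dz":0.04,"rx":0.0,"ry":0.0,"rz":0.0},{"gripper":1.0,"dx":-0.135,"dy":0.025,"dz":0.06,"rx":0.0,"ry":0.0,"rz":0.0},{"gripper":1.0,"dx":-0.13,"dy":-0.01,"dz":0.06,"rx":0.0,"ry":0.0,"rz":0.0},{"gripper":1.0,"dx":-0.115,"dy":-0.05,"dz":0.06,"rx":0.0,"ry":0.0,"rz":2.0},{"gripper":1.0,"dx":-0.1,"dy":-0.095,"dz":0.06,"rx":0.0,"ry":0.0,"rz":4.0},{"gripper":1.0,"dx":-0.085,"dy":-0.14,"dz":0.06,"rx":0.0,"ry":0.0,"rz":6.0},{"gripper":1.0,"dx":-0.07,"dy":-0.185,"dz":0.06,"rx":0.0,"ry":0.0,"rz":8.0}]'
```

```text
t: 11.6
eef_pos: [0.5376, 0.0388, 0.1737]
tool_rot: [0.707, 0.013, 0.707, -0.013]
contact_force: [1.1, 0.3, -1.8]
gripper_width: 0.217
```

```bash
python3 -m jog '[{"gripper":1.0,"dx":0.015,"dy":-0.045,"dz":0.0,"rx":0.0,"ry":0.0,"rz":2.0},{"gripper":1.0,"dx":0.03,"dy":-0.09,"dz":0.0,"rx":0.0,"ry":0.0,"rz":4.0},{"gripper":1.0,"dx":0.045,"dy":-0.135,"dz":0.0,"rx":0.0,"ry":0.0,"rz":6.0},{"gripper":1.0,"dx":0.06,"dy":-0.18,"dz":0.0,"rx":0.0,"ry":0.0,"rz":8.5},{"gripper":1.0,"dx":0.075,"dy":-0.225,"dz":0.0,"rx":0.0,"ry":0.0,"rz":8.5},{"gripper":1.0,"dx":0.093,"dy":-0.262,"dz":0.0,"rx":0.0,"ry":0.0,"rz":8.5},{"gripper":1.0,"dx":0.093,"dy":-0.272,"dz":-0.03,"rx":0.0,"ry":0.0,"rz":8.5},{"gripper":1.0,"dx":0.093,"dy":-0.272,"dz":-0.07,"rx":0.0,"ry":0.0,"rz":8.5},{"gripper":1.0,"dx":0.093,"dy":-0.272,"dz":-0.11,"rx":0.0,"ry":0.0,"rz":8.5},{"gripper":1.0,"dx":0.093,"dy":-0.272,"dz":-0.11,"rx":0.0,"ry":0.0,"rz":8.5}]'
```

```text
t: 12.6
eef_pos: [0.626, -0.2298, 0.0576]
tool_rot: [0.702, -0.037, 0.71, 0.04]
contact_force: [-0.9, 0.6, -2.4]
gripper_width: 0.216
```

```bash
python3 -m jog '[{"gripper":1.0,"dx":0.0,"dy":0.0,"dz":0.0,"rx":0.0,"ry":0.0,"rz":0.0},{"gripper":1.0,"dx":0.0,"dy":0.0,"dz":-0.015,"rx":0.0,"ry":0.0,"rz":0.0},{"gripper":1.0,"dx":0.0,"dy":0.0,"dz":-0.025,"rx":0.0,"ry":0.0,"rz":0.0},{"gripper":1.0,"dx":0.0,"dy":0.0,"dz":-0.032,"rx":0.0,"ry":0.0,"rz":0.0},{"gripper":1.0,"dx":0.0,"dy":0.0,"dz":-0.032,"rx":0.0,"ry":0.0,"rz":0.0},{"gripper":1.0,"dx":0.0,"dy":0.0,"dz":-0.032,"rx":0.0,"ry":0.0,"rz":0.0}]'
```

```text
t: 13.2
eef_pos: [0.6303, -0.2317, 0.0315]
tool_rot: [0.706, -0.039, 0.706, 0.039]
contact_force: [0.4, -0.5, -1.8]
gripper_width: 0.222
```

```bash
python3 -m jog '[{"gripper":1.0,"dx":0.0,"dy":0.0,"dz":-0.003,"rx":0.0,"ry":0.0,"rz":0.0},{"gripper":1.0,"dx":0.0,"dy":0.0,"dz":-0.006,"rx":0.0,"ry":0.0,"rz":0.0},{"gripper":1.0,"dx":0.0,"dy":0.0,"dz":-0.007,"rx":0.0,"ry":0.0,"rz":0.0},{"gripper":1.0,"dx":0.0,"dy":0.0,"dz":-0.007,"rx":0.0,"ry":0.0,"rz":0.0},{"gripper":1.0,"dx":0.0,"dy":0.0,"dz":-0.007,"rx":0.0,"ry":0.0,"rz":0.0}]'
```

```text
t: 13.7
eef_pos: [0.6303, -0.2316, 0.0244]
tool_rot: [0.706, -0.039, 0.706, 0.039]
contact_force: [-1.3, 1.2, -1.3]
gripper_width: 0.217
```

```bash
python3 -m jog '[{"gripper":1.0,"dx":0.0,"dy":0.0,"dz":-0.0005,"rx":0.0,"ry":0.0,"rz":0.0},{"gripper":0.5,"dx":0.0,"dy":0.0,"dz":-0.0005,"rx":0.0,"ry":0.0,"rz":0.0},{"gripper":0.0,"dx":0.0,"dy":0.0,"dz":-0.0005,"rx":0.0,"ry":0.0,"rz":0.0},{"gripper":0.0,"dx":0.0,"dy":0.0,"dz":-0.0005,"rx":0.0,"ry":0.0,"rz":0.0},{"gripper":0.0,"dx":0.0,"dy":0.0,"dz":-0.0005,"rx":0.0,"ry":0.0,"rz":0.0},{"gripper":0.0,"dx":0.0,"dy":0.0,"dz":-0.0005,"rx":0.0,"ry":0.0,"rz":0.0},{"gripper":0.0,"dx":0.0,"dy":0.0,"dz":-0.0005,"rx":0.0,"ry":0.0,"rz":0.0},{"gripper":0.0,"dx":0.0,"dy":0.0,"dz":0.03,"rx":0.0,"ry":0.0,"rz":0.0},{"gripper":0.0,"dx":0.0,"dy":0.0,"dz":0.08,"rx":0.0,"ry":0.0,"rz":0.0},{"gripper":0.0,"dx":0.0,"dy":0.0,"dz":0.13,"rx":0.0,"ry":0.0,"rz":0.0}]'
```

```text
t: 14.7
eef_pos: [0.6295, -0.2314, 0.155]
tool_rot: [0.705, -0.038, 0.707, 0.039]
contact_force: [1.4, -0.3, 0.9]
gripper_width: 0.995
```

```bash
python3 -m jog '[{"gripper":0.0,"dx":-0.05,"dy":0.0,"dz":0.05,"rx":0.0,"ry":0.0,"rz":0.0},{"gripper":0.0,"dx":-0.1,"dy":0.0,"dz":0.07,"rx":0.0,"ry":0.0,"rz":0.0},{"gripper":0.0,"dx":-0.13,"dy":0.0,"dz":0.08,"rx":0.0,"ry":0.0,"rz":0.0},{"gripper":0.0,"dx":-0.13,"dy":0.0,"dz":0.08,"rx":0.0,"ry":0.0,"rz":0.0},{"gripper":0.0,"dx":-0.13,"dy":0.0,"dz":0.08,"rx":0.0,"ry":0.0,"rz":0.0}]'; python3 - <<'E'
from station import *
from h import *
O=np.array((.648,.2145));t=np.radians(-10.65);X=np.array([np.cos(t),np.sin(t)]);Y=np.array([-X[1],X[0]])
for c in("top","scene"):
    d=read_camera(c);P=cloud(d);cv2.imwrite(f"pics/{c}5.png",d["pixels"])
    for l in("slab","round","spatula"):
      for r in cut_out(c,l):
        Q=P[r["mask"]&(d["range_z"]>0)]
        if l=="slab":
            a=np.c_[(Q[:,:2]-O)@X,(Q[:,:2]-O)@Y,Q[:,2]]*1e3;a=a[a[:,2]>45]
            if len(a)<100: continue
            print(c,l,rect(a[:,:2]/1e3),np.percentile(a[:,2],[5,50,95]))
        else: print(c,l,np.round(r["box"]),round(r["conf"],2),rect(Q[:,:2]),np.percentile(Q[:,2]*1e3,[5,50,95]).round(1))
cv2.imwrite("pics/s5.png",cv2.resize(cv2.imread("pics/top5.png")[70:290,150:470],None,fx=2,fy=2))
E
```

```text
t: 15.2
eef_pos: [0.4995, -0.232, 0.2355]
tool_rot: [0.707, -0.038, 0.705, 0.038]
contact_force: [0.8, -0.3, 1.0]
gripper_width: 0.998
top slab (array([124. ,  -2.7]), array([ 70.6, 100.3]), 0.05) [60.57891813 63.27030529 65.87844287]
top round [337. 177.  37.  38.] 0.59 (array([6.569e+02, 2.000e-01]), array([88.5, 86.2]), 54.3) [52.5 55.5 57.8]
top spatula [389. 262.  89.  40.] 0.93 (array([ 463.1, -123.7]), array([ 51.2, 210.7]), 15.36) [ 1.2  6.3 32.6]
top spatula [429. 171.  29.  89.] 0.59 (array([ 671.8, -227.8]), array([210.5,  49.7]), 5.35) [ 1.2  7.3 32.3]
scene slab (array([121. ,   2.5]), array([100.7,  84.9]), 88.3) [59.52599207 63.57829588 66.35297934]
scene round [289. 218.  37.  29.] 0.98 (array([633.4,  -1.1]), array([150.1,  89.3]), 10.73) [48.8 55.8 58.8]
scene spatula [261. 174.  77.  18.] 0.95 (array([ 456.5, -122.8]), array([ 64.1, 217.7]), 11.17) [ 1.4 11.6 31.2]
scene spatula [198. 222.  32.  64.] 0.63 (array([ 673.6, -226. ]), array([219.8,  53.7]), 7.14) [ 0.7  6.1 32.3]
```

View pics/s5.png

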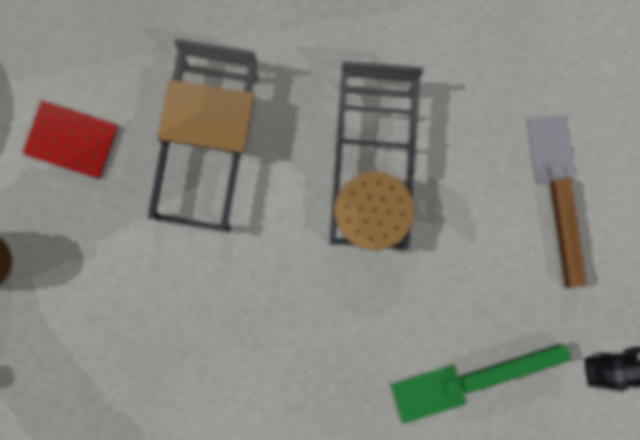

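The final picture shows the slab plain side up on the raised part at (205,115), the round bread still in place at (373,210), the spatula flat on the bench at (560,200) and the gripper clear. I'm handing in.

```bash
python3 -c "
from station import *
print(hand_in())"
```

```text
the job is handed in; nothing more can be done
None
```

The rectangular crispbread now lies dimpled face down on the raised part of its rack. The spatula is flat on the bench and released. I gripped the spatula by its wooden handle, slid the blade level under the bread, and lifted and pushed it past upright over the step. I then laid the spatula back where I found it and handed the job in at about 15.5 s of the 48 s allowed.

**Last checks:**
- **Bread:** it lies flat, with its top at z≈63 mm. In the top camera it spans x≈89–159 mm on the rack, so it is fully on the raised part.
- **Round bread:** it looks unmoved in the last picture. Its top is still at z≈55 mm, as expected for the lower part of its rack.
- **Spatula:** it lies on the bench with the gripper open and well clear.
- **Forces:** the highest wrist reading at the end of any move was about 6 N, while gripping the handle.

**Disagreements and failures:**
- The two cameras differ by about 3–6 mm in position.
- The scene camera measured the bread's length too large (83–85 mm against 70 mm).
- The network did not find the bread in the check I made just before lifting.
- The first move command was refused because of its format.

None of these affected the result.

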